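# Check a tin into the stockroom's booking bay

## Robot

A 6-joint arm with a two-finger parallel gripper is mounted at the origin on the work surface. World frame = base frame: x ahead of the robot, y to its left, z up, the work surface at z = 0. Lengths are in m, angles in rad, forces in N, time in s.
With the tool pointing down it reaches from about 0.35 to 0.775 m from the base axis. Payload 5.5 kg.
Tool frame: the origin (TCP) lies midway between the tips of the shut fingers; the grasp point (between the pads) lies grip_point_offset behind it (grip_point_offset is the distance from the TCP to the grasp point, in m); z points along the fingers, y is the direction in which the jaws open and shut (so a half turn about z gives the same grasp; the last joint's range is limited). The gripper opens to 85 mm and grips with 20 to 120 N. Pads are 22 mm wide; open, the fingers measure 114 mm over their backs; the gripper's body (76 mm by 85 mm) begins 54 mm behind the grasp point. The pads swing forward as they close: fully open they stand 13 mm farther back than shut.
Start: joints at [-1.325, 0.313, 0.046, 1.304, 0, 1.431], TCP at [0.216, -0.533, 0.2] pointing down, gripper open.
Joint ranges: [-2.76, 2.76], [-0.86, 1.69], [-1.03, 1.26], [-2.2, 2.34], [-1.47, 1.5], [-3.14, 3.14]. Speed limits (rad/s): [2.57, 2.57, 3.14, 3.14, 3.14, 3.14].

## Interface

Orientations are given as a unit quaternion [w, x, y, z].
In Python, from workcell import * gives the robot as it stands.
- The arm moves only by the tool send_rows, never from a script. Its argument "series" is one flat list of numbers, 7 for each row, row after row: the shift along the tool's x, y, z in cm, then the turn, a rotation vector about the tool's x, y, z in degrees, then the opening, from 0 (shut) to 1 (fully open). A call has 1 to 10 rows; each row is the pose to reach, as a shift and turn from the pose commanded when the call began, along the tool's axes at that moment; what a row does not reach only later rows make up. A row lasts 1/12 s, in which the tool goes at most 41.7 mm and 7.16 degrees, less where a joint would pass 70% of its speed; a pose out of reach is approached as far as the arm can. A call with a gripper value outside its range is refused whole. The fingers move at their own pace and stop on an object; "newtons" is the grip in N (left out, the last holds). Time passes only in rows, so rows that repeat a pose let the fingers close. It gives the time, the measured TCP pose, the force and the opening at its end, in the units of the state.
- get_state(): the state, without advancing time (a new reading comes with each control period).
- read_camera(name): name is "scene" or "top"; returns the picture (384x512x3 uint8, blue, green, red); there is no depth.
- camera_info(name): a dict with "K" (3x3 intrinsics, pixels), "D" ([k1, k2, p1, p2, k3] as OpenCV has them; the pictures are not rectified), "xyz" and "attitude" of the camera in the world. Camera axes: x right, y down, z forward; pixel columns grow to the right and rows downward; lengths in m; the calibration is good to about 2 mm. A picture is of the moment at which its call begins. camera_info takes no time and is no camera call.
- hand_in(): hands the job in, once; it reports no verdict.
Trained networks look in the newest picture that a camera, given by its name, has taken for a name from the list of things; names that differ only in an ending like _2 or _b are one class to them, and where a whole thing is asked for, a point or a joint stands for the part that bears it (a point fixed in the world has none). Each returns a list of dicts, best first, with "p" (0 to 1); they miss things now and then, are a little off and sometimes report something else, mostly with a low value. They report only what shows in the picture. A call takes as long as a camera call.
- silhouettes(camera, label): "pixels" (384x512 bool, what is visible of it) and "box" ([left, top, width, height] in pixels, round what is visible of it).
The state is a dict: "clock": time; "joint_pos": joint angles; "qvel": joint speeds; "tau": joint torques, N m; "tcp_pos": TCP position; "orientation": TCP orientation; "wrist_force": force on the tool from outside, world axes, zero at the start; "ft_torque": the same for the moment, N m; "finger_gap": finger opening in m.
Only numpy, scipy, OpenCV 4.12 (cv2) and the standard library are available. Lean on these libraries where they do the work, as an engineer would, in place of code of your own. Each camera call takes 0.05 s, during which the arm holds its last target. There are 200 camera calls.

## Task

Check the blue-labelled tin in, always standing on the bench: slide it to the steel fence before the yellow mark, push it along the fence, touching it all the way, until it meets the orange sensing pad, and hold a steady push of about 10 N on the pad for a good second so that it is booked in. It is sensitive equipment: never press the tin on pad or fence with more than 20 N. Then leave the tin there and swing the red gate fully shut behind it, disturbing nothing else on the bench.

Things in the scene. Friction and masses are not known exactly. Their poses are not given: they have to be found in the camera images.
- bay: Booking bay, fixed to the bench at a pose that varies. Origin: at bench level, in the corner where the fence's face (plane x = 0) and the end plate's plane (y = 0) meet squarely. +x points into the fence, away from the robot; +y along the fence, away from the plate. The tin's lane is the bare bench beside the fence (x < 0). Black reader housing 75 mm high behind the plate (y below -18 mm).
- fence: Straight dark steel fence, 45 mm high; its face is the bay's plane x = 0, from bay y -40 to +430 mm; same origin and axes as the bay. A yellow mark 12 mm wide crosses fence and bench at bay y = 260 mm: bring the tin to the fence while its centre is still at y above 260 mm.
- plate: End plate of the bay, steel, 85 mm wide, 65 mm high, fixed, carrying the rigid orange sensing pad (76 x 54 mm) on its face. Origin: plate's centre, bay (-50, -10, 37.5) mm; axes as the bay's. The pad is screwed out by a setting that differs each time: its face lies at bay y = 2 to 22 mm and must be felt for. The push on it is the robot's push less the tin's drag (1 to 6 N).
- tin_mid (a point): Centre, half-way up (37.5 mm above the bench), of the blue-labelled tin with white lid: an upright plain cylinder, 96 mm diameter, 75 mm high, too wide to grip, 0.4 to 0.66 kg. It starts 57 to 112 mm off the fence at bay y 305 to 360 mm. Its z axis is the tin's axis; its yaw means nothing.
- tin: The same blue-labelled tin; origin at the centre of its underside.
- gate (a joint): Angle of the red gate bar, rad: 0 = fully shut against its stop, across the lane, pointing along the bay's +x; grows counter-clockwise seen from above as it opens (1.57: along the bay's +y). Starts at 2.0 to 2.6 and stays where it is left; about 1 N at its end moves it. Straight bar 12 mm thick, 20 mm high, mid-height 45 mm above the bench, 10 to 115 mm from the hinge.
- gate_hinge (a point): Point on the gate's vertical hinge axis at the bar's mid-height, 45 mm above the bench (bay x = -135, y = 132 mm), over a post 22 mm thick and 60 mm high.
- gate_end (a point): Point in the middle of the gate bar's thickness and height, 100 mm from the hinge axis, near its free end; moves with the bar.
- green_tin: Bystander: green-labelled tin, 80 mm diameter, 90 mm high, standing loose; origin at the centre of its underside. Leave alone.
- scanner: Bystander: loose hand scanner, black head and grey handle, about 160 x 70 mm, 35 mm high, lying flat; origin under its middle. Leave alone.
- tape_roll: Bystander: loose brown roll of tape, 104 mm across, 48 mm high, lying flat; origin at the centre of its underside. Leave alone.
- stapler: Bystander: loose red and black stapler, 160 x 36 mm, 45 mm high; origin at the centre of its underside. Leave alone.

How it is judged:
By the outcome, as a careful person would: the job done as asked, in the order asked, and still so for the second after the job is handed in, with the robot touching nothing.
It also fails if it takes over 72 s, if anything falls off the work surface, if the arm or the gripper's body presses on something with over 40 N, if the wrist force passes 120 N, or if a joint passes its speed limit or range.

## Working session

There is one attempt and no reset: what is moved stays moved. The work goes in short steps, Python scripts to look and compute and a tool call to move; the robot and the scene stay as the last step left them, time stands still between calls to the robot, and variables do not carry over. Pictures are saved under pics/ and viewed, about 8 in all and at most 12, crops included, and the job is handed in when it is done.

Besides the shell and the picture viewer there is one more tool, called after ">>>" in YAML: its name, and indented under it one key for each argument. send_rows: Moves the arm, as the interface text tells. Its arguments: {"type":"object","properties":{"series":{"type":"array"},"newtons":{"type":"number"}},"required":["series"]}

```bash
mkdir -p pics
python3 - <<'E'
from workcell import *
import cv2
for n in ("scene","top"):
    im=read_camera(n); cv2.imwrite(f"pics/{n}0.png",im)
    c=camera_info(n); print(n,c)
    for l in ("bay","fence","plate","tin","gate","green_tin","scanner","tape_roll","stapler"):
        print(l,[(round(d["p"],2),d["box"]) for d in silhouettes(n,l)][:3])
s=get_state();print(s)
E
```

```text
scene {'K': array([[430.26350087,   0.        , 258.0602779 ],
       [  0.        , 430.26350087, 190.05047554],
       [  0.        ,   0.        ,   1.        ]]), 'D': array([-0.02210615,  0.        ,  0.        ,  0.        ,  0.        ]), 'xyz': array([1.20014317, 0.53509571, 1.19129517]), 'attitude': array([-0.14335939,  0.42886652,  0.84236151, -0.29317007])}
bay [(0.82, [168.0, 171.1, 128.3, 133.7]), (0.32, [285.3, 220.9, 30.9, 43.0])]
fence [(0.58, [178.2, 207.5, 120.9, 98.5])]
plate [(0.58, [189.2, 186.3, 21.1, 26.7])]
tin [(0.68, [283.8, 224.3, 34.6, 36.6])]
gate [(0.66, [243.7, 202.6, 40.0, 18.2])]
green_tin [(0.56, [350.3, 258.0, 31.7, 35.9])]
scanner [(0.7, [138.2, 141.4, 28.3, 34.0]), (0.67, [245.6, 198.7, 38.2, 15.9])]
tape_roll [(0.75, [183.9, 112.4, 30.7, 29.9])]
stapler [(0.79, [346.1, 202.8, 37.9, 39.1])]
top {'K': array([[368.43533307,   0.        , 252.53395435],
       [  0.        , 368.43533307, 193.31202771],
       [  0.        ,   0.        ,   1.        ]]), 'D': array([-0.01861992,  0.        ,  0.        ,  0.        ,  0.        ]), 'xyz': array([0.4
[... 587 characters left out ...]
 202.5, 23.5, 60.1])]
{'clock': 1.0, 'joint_pos': array([-1.32457851e+00,  3.13176967e-01,  4.61171536e-02,  1.30357717e+00,
        1.62835552e-05,  1.43120661e+00]), 'qvel': array([-0.00076137, -0.00024718,  0.00096256,  0.00149309,  0.00051303,
        0.00037557]), 'tau': array([-5.20304968e-05, -4.80470967e+01,  2.98818970e+01,  2.42682345e-04,
       -2.25999834e-04, -7.43132233e-06]), 'tcp_pos': array([ 0.21639434, -0.53279738,  0.20014333]), 'orientation': array([7.91256184e-05, 9.81451690e-01, 1.91709606e-01, 1.23758707e-05]), 'wrist_force': array([-0.52326954, -0.96909533, -0.41320398]), 'ft_torque': array([-0.00964863, -0.00090818,  0.02914424]), 'finger_gap': 0.08529919826957627}
```

```bash
ls; python3 -c "
import cv2,numpy as np
a=cv2.imread('pics/scene0.png');b=cv2.imread('pics/top0.png')
cv2.imwrite('pics/t1.png',cv2.resize(b,(800,600)));cv2.imwrite('pics/s1.png',cv2.resize(a,(800,600)))"
```

```text
pics
```

View pics/t1.png

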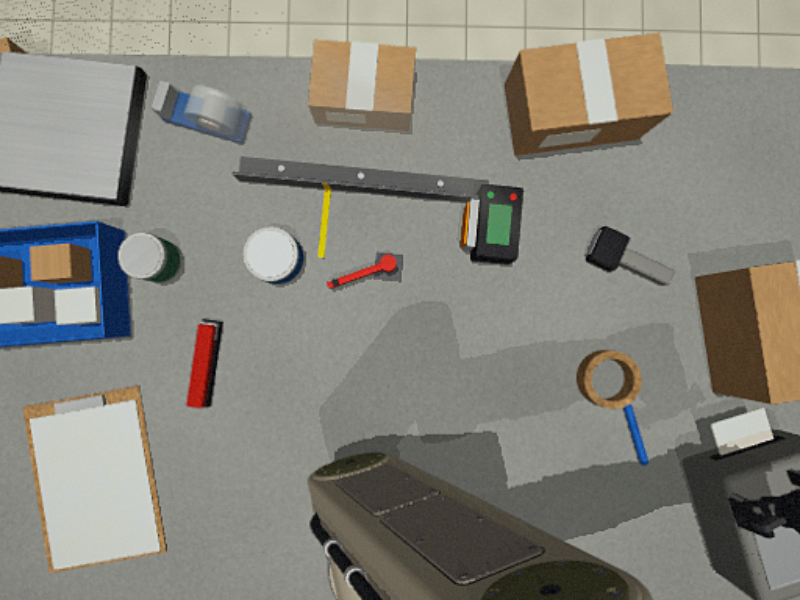

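View pics/s1.png

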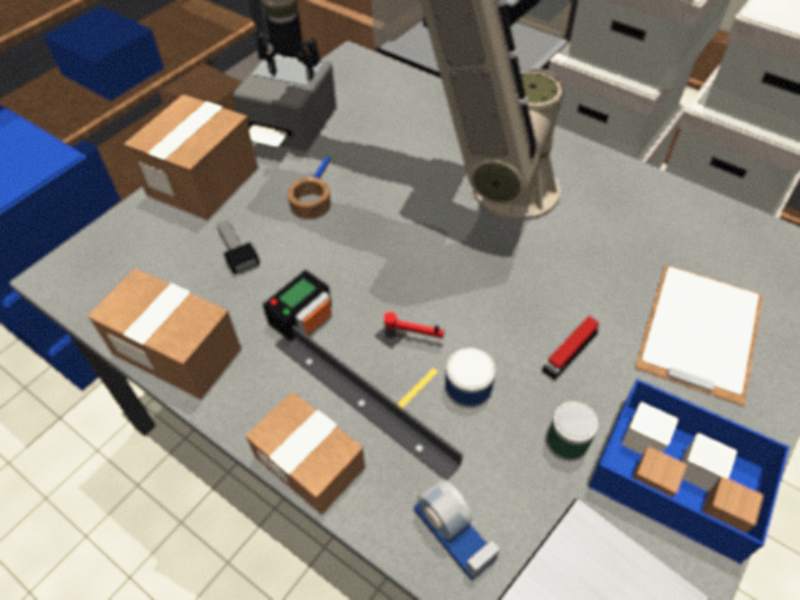

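The top picture shows the fence from (147,105) to (310,125) in raw pixels, the tin lid at (174,163), the gate hinge at (249,168) and the pad at (299,143). I'll zoom in for the bay fit.

```bash
python3 -c "
import cv2
b=cv2.imread('pics/top0.png')[95:195,145:345]
cv2.imwrite('pics/t2.png',cv2.resize(b,None,fx=4,fy=4,interpolation=cv2.INTER_CUBIC))
a=cv2.imread('pics/scene0.png')[165:315,160:330]
cv2.imwrite('pics/s2.png',cv2.resize(a,None,fx=4,fy=4,interpolation=cv2.INTER_CUBIC))"
```

```text
(no output)
```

View pics/t2.png

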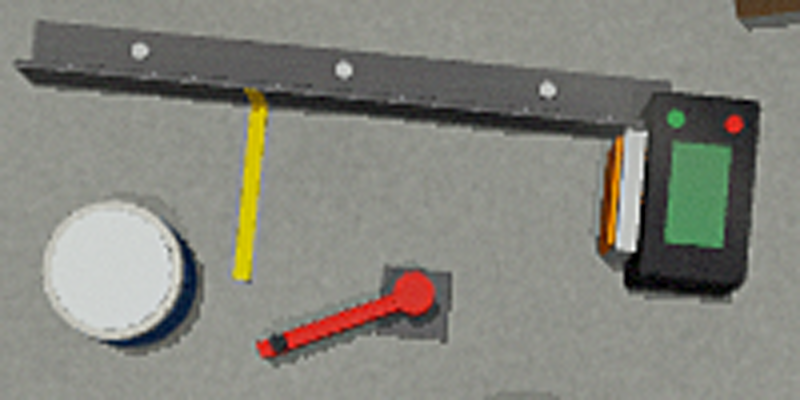

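View pics/s2.png

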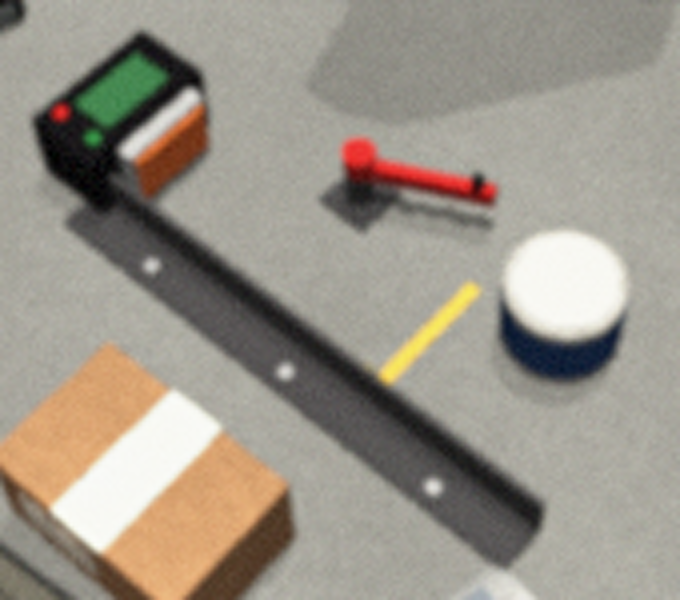

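Top crop (4x): fence top edge from (16,65), hinge cap at (413,292), yellow mark from (257,110) to (243,278), plate top at (616–649,130–250), tin lid centre at (113,270), gate tip at (265,349). The scene crop shows the hinge cap at (358,153) and the tin lid at (565,282). Next is the fit.

```bash
cat > h.py <<'E'
from workcell import *
import numpy as np, cv2
from scipy.spatial.transform import Rotation as R
from scipy.optimize import least_squares
CI={n:camera_info(n) for n in("scene","top")}
def proj(n,P):
    c=CI[n];q=c["attitude"];M=R.from_quat([q[1],q[2],q[3],q[0]]).as_matrix().T
    P=np.atleast_2d(P)
    return cv2.projectPoints(np.float64(P),cv2.Rodrigues(M)[0],-M@c["xyz"],c["K"],c["D"])[0][:,0]
def ray(n,uv,z):
    c=CI[n];q=c["attitude"];M=R.from_quat([q[1],q[2],q[3],q[0]]).as_matrix()
    p=cv2.undistortPoints(np.float64([[uv]]),c["K"],c["D"])[0,0]
    d=M@[p[0],p[1],1]; return c["xyz"]+d*(z-c["xyz"][2])/d[2]
T=lambda x,y:(145+(x+.5)/4-.5,95+(y+.5)/4-.5)
S=lambda x,y:(160+(x+.5)/4-.5,165+(y+.5)/4-.5)
def bay(b,p):
    c,s=np.cos(b[2]),np.sin(b[2]);p=np.float64(p)
    return np.array([b[0]+c*p[0]-s*p[1],b[1]+s*p[0]+c*p[1],p[2]])
def inv(b,P):
    c,s=np.cos(b[2]),np.sin(b[2]);d=np.float64(P)[:2]-b[:2]
    return np.array([c*d[0]+s*d[1],-s*d[0]+c*d[1]])
E
cat > fit.py <<'E'
from h import *
pts=[("top",T(16,66),.045,0,.43),("top",T(36,84),0,0,.43),("top",T(612,126),.045,0,None),("top",T(600,138),0,0,None),("top",T(257,110),0,None,.26),("top",T(243,278),0,None,.26),
("top",T(413,292),.06,-.135,.132),("scene",S(358,150),.06,-.135,.132),("top",T(628,129),.07,-.0075,None),("top",T(616,250),.07,-.0925,None),
("scene",S(387,380),0,None,.26),("scene",S(475,288),0,None,.26)]
W=[ray(n,uv,z) for n,uv,z,_,_ in pts]
def f(b):
    r=[]
    for w,(_,_,_,x,y) in zip(W,pts):
        q=inv(b,w)
        if x is not None:r.append(q[0]-x)
        if y is not None:r.append(q[1]-y)
    return np.array(r)
s=least_squares(f,[.66,-.1,-.1],loss="soft_l1",f_scale=.002);b=s.x
print("bay",b.round(4),np.degrees(b[2]));print((f(b)*1e3).round(1))
for n,uv in(("top",T(113,270)),("scene",S(565,282))):
    w=ray(n,uv,.075);print("tin",w.round(4),inv(b,w).round(4))
w=inv(b,ray("top",T(265,349),.05))-[-.135,.132];print("gate",np.hypot(*w),np.arctan2(w[1],w[0]))
for l,z in(("green_tin",.09),("scanner",.02),("tape_roll",.048),("stapler",.045)):
    x=silhouettes("top",l)[0]["box"];w=ray("top",(x[0]+x[2]/2,x[1]+x[3]/2),z);print(l,w.round(3),inv(b,w).round(3))
E
python3 fit.py
```

```text
bay [ 0.6767 -0.1302 -0.0805] -4.610401712567555
[ 0.6 -0.9 -0.4 -3.3 -0.6  0.5  2.2 -0.6  1.5  1.2 -3.4 -4.7 -0.1  0.5
  2.1  1.1]
tin [0.5641 0.2181 0.075 ] [-0.1403  0.3381]
tin [0.5653 0.2177 0.075 ] [-0.139   0.3378]
gate 0.11075134656494269 2.011279888645049
green_tin [0.548 0.417 0.09 ] [-0.172  0.536]
scanner [ 0.578 -0.441  0.02 ] [-0.073 -0.318]
tape_roll [ 0.352 -0.383  0.048] [-0.304 -0.278]
stapler [0.368 0.341 0.045] [-0.345  0.445]
```

```bash
cat >> h.py <<'E'
B=np.array([.6767,-.1302,-.0805])
def yaw():
    q=get_state()["orientation"];X=R.from_quat([q[1],q[2],q[3],q[0]]).as_matrix()[:,0];return np.arctan2(X[1],X[0])
def rows(tg,base=None):
    "tg: (x,y,z,yaw) world; prints shifts cm / turn z deg from base pose"
    s=get_state()
    if base is None: base=(*s["tcp_pos"],yaw())
    p=base[3];M=np.array([[np.cos(p),np.sin(p),0],[np.sin(p),-np.cos(p),0],[0,0,-1]])
    for t in tg:
        d=M@(np.array(t[:3])-base[:3]);print((d*100).round(2),"turn",round(-np.degrees(t[3]-p),1))
def wb(x,y,z,yawbay): 
    P=bay(B,(x,y,z));return (*P,yawbay+B[2])
def where():
    s=get_state();print("t",round(s["clock"],2),"bay",(inv(B,s["tcp_pos"])*1e3).round(1),"z",s["tcp_pos"][2].round(4),"yawbay",round(np.degrees(yaw()-B[2]),1),"gap",s["finger_gap"])
    c,sn=np.cos(B[2]),np.sin(B[2]);f=s["wrist_force"];print("F bay",round(c*f[0]+sn*f[1],2),round(-sn*f[0]+c*f[1],2),round(f[2],2))
E
python3 - <<'E'
import workcell;print({k:v for k,v in vars(workcell).items() if 'off' in k.lower()})
from h import *
where();rows([(.25,-.35,.26,1.2),(.42,-.15,.25,2.2),wb(-.224,.338,.15,np.pi)])
E
```

```text
{'grip_point_offset': 0.0187}
t 1.2 bay [-426.5 -438.3] z 0.2001 yawbay 26.7 gap 0.08543935456683041
F bay -0.13 -0.28 -0.35
[  9.99 -15.67  -5.99] turn -46.7
[ 33.27 -27.8   -4.99] turn -103.9
[ 52.98 -60.24   5.01] turn -153.3
```

>>> send_rows:
  series: [5, -8, -6, 0, 0, -7, 0, 10, -16, -6, 0, 0, -14, 0, 10, -16, -6, 0, 0, -21, 0, 10, -16, -6, 0, 0, -28, 0, 10, -16, -6, 0, 0, -35, 0, 33, -28, -5, 0, 0, -100, 0, 33, -28, -5, 0, 0, -100, 0, 33, -28, -5, 0, 0, -100, 0, 33, -28, -5, 0, 0, -100, 0, 33, -28, -5, 0, 0, -100, 0]
  newtons: 60

```text
clock: 2.03
tcp_pos: [0.3845, -0.1866, 0.2525]
orientation: [0.001, 0.687, 0.727, 0.0]
wrist_force: [1.0, -1.5, 0.4]
finger_gap: 0.0
```

```bash
python3 -c "
from h import *
where();rows([(.42,-.15,.25,2.2),wb(-.224,.338,.15,np.pi)])"
```

```text
t 2.03 bay [-286.7  -79.7] z 0.2525 yawbay 97.9 gap 1.5902360789397115e-05
F bay 1.12 -1.43 0.4
[3.45 3.75 0.25] turn -32.8
[40.52 11.92 10.25] turn -82.1
```

>>> send_rows:
  series: [40.5, 12, 8, 0, 0, -82, 0, 40.5, 12, 8, 0, 0, -82, 0, 40.5, 12, 8, 0, 0, -82, 0, 40.5, 12, 8, 0, 0, -82, 0, 40.5, 12, 8, 0, 0, -82, 0, 40.5, 12, 8, 0, 0, -82, 0, 40.5, 12, 8, 0, 0, -82, 0, 40.5, 12, 8, 0, 0, -82, 0, 40.5, 12, 8, 0, 0, -82, 0, 40.5, 12, 8, 0, 0, -82, 0]

```text
clock: 2.87
tcp_pos: [0.4799, 0.2119, 0.1744]
orientation: [0.0, 0.131, 0.991, 0.0]
wrist_force: [-0.0, -0.5, 0.1]
finger_gap: 0.0
```

```bash
python3 -c "
from h import *
where();rows([wb(-.224,.338,.15,np.pi),wb(-.224,.338,.024,np.pi)])"
```

```text
t 2.87 bay [-223.7  325.2] z 0.1744 yawbay 169.5 gap 1.2554836039114474e-05
F bay 0.01 -0.51 0.09
[0.26 1.25 2.44] turn -10.5
[ 0.26  1.25 15.04] turn -10.5
```

>>> send_rows:
  series: [0.2, 1.2, 2.5, 0, 0, -7, 0, 0.2, 1.2, 5, 0, 0, -10.5, 0, 0.2, 1.2, 9, 0, 0, -10.5, 0, 0.2, 1.2, 12, 0, 0, -10.5, 0, 0.2, 1.2, 14, 0, 0, -10.5, 0, 0.2, 1.2, 15, 0, 0, -10.5, 0, 0.2, 1.2, 15, 0, 0, -10.5, 0, 0.2, 1.2, 15, 0, 0, -10.5, 0]

```text
clock: 3.53
tcp_pos: [0.4813, 0.2218, 0.0249]
orientation: [0.0, 0.043, 0.999, -0.0]
wrist_force: [-0.3, -0.2, -0.5]
finger_gap: 0.0001
```

```bash
python3 -c "
from h import *
where()"
```

```text
t 3.53 bay [-223.1  335.1] z 0.0249 yawbay 179.6 gap 0.00013591605294198872
F bay -0.3 -0.22 -0.47
```

>>> send_rows:
  series: [-0.8, 0.15, 0, 0, 0, 0, 0, -1.6, 0.3, 0, 0, 0, 0, 0, -2.2, 0.3, 0, 0, 0, 0, 0, -2.8, 0.3, 0, 0, 0, 0, 0, -3.5, 0.3, 0, 0, 0, 0, 0, -4.2, 0.3, 0, 0, 0, 0, 0, -4.9, 0.3, 0, 0, 0, 0, 0, -5.6, 0.3, 0, 0, 0, 0, 0, -6.3, 0.3, 0, 0, 0, 0, 0, -7, 0.3, 0, 0, 0, 0, 0]

```text
clock: 4.37
tcp_pos: [0.5517, 0.2186, 0.0244]
orientation: [-0.0, 0.043, 0.999, -0.0]
wrist_force: [-1.6, 0.3, 1.6]
finger_gap: 0.0003
```

```bash
cat > tin.py <<'E'
from h import *
where()
im=read_camera("top");r=silhouettes("top","tin")
for d in r[:1]:
    m=d["pixels"]; im2=im.copy(); x,y,w,h=map(int,d["box"])
    # white lid centroid
    g=(im.min(2)>150)&cv2.dilate(m.astype(np.uint8),np.ones((5,5))).astype(bool)
    ys,xs=np.nonzero(g);print(d["p"],d["box"],"lid",len(xs),(inv(B,ray("top",(xs.mean(),ys.mean()),.075))*1e3).round(1))
E
python3 tin.py
```

```text
t 4.37 bay [-152.7  337.6] z 0.0244 yawbay 179.6 gap 0.0002647585482588168
F bay -1.57 0.2 1.63
0.81 [161.9, 130.2, 37.7, 32.6] lid 575 [-81.1 331.4]
```

>>> send_rows:
  series: [-0.5, 0, 0, 0, 0, 0, 0, -1, 0, 0, 0, 0, 0, 0, -1.5, 0, 0, 0, 0, 0, 0, -2, 0, 0, 0, 0, 0, 0, -2.4, 0, 0, 0, 0, 0, 0, -2.8, 0, 0, 0, 0, 0, 0, -3.1, 0, 0, 0, 0, 0, 0, -3.3, 0, 0, 0, 0, 0, 0, -3.5, 0, 0, 0, 0, 0, 0, -3.6, 0, 0, 0, 0, 0, 0]

```text
clock: 5.3
tcp_pos: [0.5871, 0.2155, 0.0245]
orientation: [0.0, 0.043, 0.999, -0.0]
wrist_force: [-2.2, 0.2, -1.0]
finger_gap: 0.0002
```

```bash
python3 tin.py
```

```text
t 5.3 bay [-117.1  337.4] z 0.0245 yawbay 179.6 gap 0.00020345123495625535
F bay -2.25 0.02 -1.0
0.56 [163.8, 118.9, 34.9, 27.5] lid 525 [-44.3 329.2]
```

>>> send_rows:
  series: [-0.1, 0, 0, 0, 0, 0, 0, -0.2, 0, 0, 0, 0, 0, 0, -0.3, 0, 0, 0, 0, 0, 0, -0.4, 0, 0, 0, 0, 0, 0, -0.45, 0, 0, 0, 0, 0, 0, -0.5, 0, 0, 0, 0, 0, 0, -0.55, 0, 0, 0, 0, 0, 0, -0.6, 0, 0, 0, 0, 0, 0, -0.65, 0, 0, 0, 0, 0, 0, -0.7, 0, 0, 0, 0, 0, 0]

```text
clock: 6.23
tcp_pos: [0.5939, 0.215, 0.0246]
orientation: [0.0, 0.043, 0.999, -0.0]
wrist_force: [-1.4, -0.7, 0.5]
finger_gap: -0.0001
```

>>> send_rows:
  series: [-0.05, 0, 0, 0, 0, 0, 0, -0.1, 0, 0, 0, 0, 0, 0, -0.15, 0, 0, 0, 0, 0, 0, -0.15, 0, 0, 0, 0, 0, 0]

```text
clock: 6.57
tcp_pos: [0.5956, 0.2148, 0.0245]
orientation: [0.0, 0.043, 0.999, -0.0]
wrist_force: [-1.7, 0.3, 1.0]
finger_gap: -0.0003
```

>>> send_rows:
  series: [-0.05, 0, 0, 0, 0, 0, 0, -0.1, 0, 0, 0, 0, 0, 0, -0.15, 0, 0, 0, 0, 0, 0, -0.15, 0, 0, 0, 0, 0, 0]

```text
clock: 6.9
tcp_pos: [0.597, 0.2147, 0.0245]
orientation: [0.0, 0.043, 0.999, -0.0]
wrist_force: [-1.4, 0.0, 0.4]
finger_gap: 0.0
```

>>> send_rows:
  series: [-0.05, 0, 0, 0, 0, 0, 0, -0.1, 0, 0, 0, 0, 0, 0, -0.1, 0, 0, 0, 0, 0, 0]

```text
clock: 7.15
tcp_pos: [0.5971, 0.2147, 0.0243]
orientation: [-0.001, 0.043, 0.999, -0.0]
wrist_force: [-3.0, 0.2, 2.5]
finger_gap: -0.0004
```

>>> send_rows:
  series: [-0.05, 0, 0, 0, 0, 0, 0, -0.1, 0, 0, 0, 0, 0, 0, -0.1, 0, 0, 0, 0, 0, 0]

```text
clock: 7.4
tcp_pos: [0.5971, 0.2147, 0.0242]
orientation: [-0.002, 0.043, 0.999, -0.0]
wrist_force: [-6.5, 1.1, 3.1]
finger_gap: -0.0
```

>>> send_rows:
  series: [1, 0, 0, 0, 0, 0, 0, 3, 0, 0, 0, 0, 0, 0, 4, 0, -3, 0, 0, 0, 0, 4, 0, -7, 0, 0, 0, 0, 4, 0, -11, 0, 0, 0, 0, 4, 0, -13, 0, 0, 7, 0, 4, 0, -13, 0, 0, 14, 0, 4, 0, -13, 0, 0, 21, 0, 4, 0, -13, 0, 0, 21, 0]

```text
clock: 8.15
tcp_pos: [0.5606, 0.2181, 0.1557]
orientation: [0.002, 0.226, 0.974, 0.001]
wrist_force: [-0.1, -0.3, 0.5]
finger_gap: 0.0
```

```bash
python3 tin.py
python3 - <<'E'
from h import *
a=np.radians(110)
rows([wb(-.068,.418,.15,a),wb(-.068,.418,.024,a)])
E
```

```text
t 8.15 bay [-143.7  337.8] z 0.1557 yawbay 158.5 gap 3.092171392855437e-05
F bay -0.04 -0.33 0.45
0.95 [157.4, 117.5, 41.5, 34.4] lid 910 [-47.8 337.9]
[-4.25 10.27  0.45] turn 48.8
[-4.25 10.27 13.05] turn 48.8
```

>>> send_rows:
  series: [-2, 5, 0, 0, 0, 7, 0, -4.2, 9, 0.5, 0, 0, 14, 0, -4.2, 10.3, 0.5, 0, 0, 21, 0, -4.2, 10.3, 0.5, 0, 0, 28, 0, -4.2, 10.3, 0.5, 0, 0, 35, 0, -4.2, 10.3, 0.5, 0, 0, 42, 0, -4.2, 10.3, 0.5, 0, 0, 49, 0, -4.2, 10.3, 4, 0, 0, 49, 0, -4.2, 10.3, 8, 0, 0, 49, 0]

```text
clock: 9.0
tcp_pos: [0.6454, 0.2933, 0.0772]
orientation: [0.003, 0.607, 0.794, 0.004]
wrist_force: [0.9, -0.1, -1.3]
finger_gap: -0.0
```

Run:
```python
from h import *
a=np.radians(110)
where();rows([wb(-.068,.418,.024,a)])
```

```text
t 9.0 bay [-65.3 419.6] z 0.0772 yawbay 109.8 gap -4.947640891071037e-05
F bay 0.93 -0.07 -1.25
[-0.05 -0.31  5.32] turn -0.2
```

>>> send_rows:
  series: [0, -0.3, 2, 0, 0, 0, 0, 0, -0.3, 4, 0, 0, 0, 0, 0, -0.3, 5, 0, 0, 0, 0, 0, -0.3, 5.2, 0, 0, 0, 0, 0, -0.3, 5.2, 0, 0, 0, 0]

```text
clock: 9.42
tcp_pos: [0.6388, 0.2913, 0.0218]
orientation: [-0.0, 0.608, 0.794, -0.001]
wrist_force: [-0.1, 0.7, 0.5]
finger_gap: -0.0003
```

Run:
```python
from h import *
a=np.radians(110)
where();rows([wb(-.068,y,.024,a) for y in (.418,.37,.31,.25)]);print(get_state()["orientation"].round(4))
```

```text
t 9.42 bay [-71.7 417.1] z 0.0218 yawbay 109.7 gap -0.0003151504018316756
F bay -0.18 0.7 0.54
[-0.03  0.38 -0.22] turn -0.3
[-4.55 -1.24 -0.22] turn -0.3
[-10.2   -3.26  -0.22] turn -0.3
[-15.85  -5.29  -0.22] turn -0.3
[-3.000e-04  6.081e-01  7.939e-01 -6.000e-04]
```

>>> send_rows:
  series: [-0.8, 0.1, -0.2, 0, 0, 0, 0, -1.55, -0.15, -0.2, 0, 0, 0, 0, -2.1, -0.35, -0.2, 0, 0, 0, 0, -2.45, -0.5, -0.2, 0, 0, 0, 0, -2.75, -0.6, -0.2, 0, 0, 0, 0, -3.05, -0.7, -0.2, 0, 0, 0, 0, -3.5, -0.86, -0.2, 0, 0, 0, 0, -4, -1.04, -0.2, 0, 0, 0, 0, -4.5, -1.22, -0.2, 0, 0, 0, 0, -5, -1.4, -0.2, 0, 0, 0, 0]

```text
clock: 10.25
tcp_pos: [0.638, 0.2392, 0.0244]
orientation: [-0.0, 0.608, 0.794, -0.0]
wrist_force: [-1.6, 1.8, 1.7]
finger_gap: 0.0
```

```bash
python3 tin.py
python3 - <<'E'
from h import *
a=np.radians(110)
rows([wb(-.068,y,.024,a) for y in (.33,.29,.25)])
E
```

```text
t 10.25 bay [-68.3 365.1] z 0.0244 yawbay 109.7 gap 1.942760635641681e-05
F bay -1.72 1.67 1.68
0.63 [167.3, 115.7, 39.4, 38.7] lid 460 [-34.3 297.5]
[-3.19 -1.16  0.03] turn -0.4
[-6.96 -2.5   0.03] turn -0.4
[-10.73  -3.84   0.03] turn -0.4
```

>>> send_rows:
  series: [-0.57, -0.2, 0, 0, 0, 0, 0, -1.13, -0.4, 0, 0, 0, 0, 0, -1.7, -0.6, 0, 0, 0, 0, 0, -2.3, -0.82, 0, 0, 0, 0, 0, -2.9, -1.04, 0, 0, 0, 0, 0, -3.5, -1.26, 0, 0, 0, 0, 0, -4.1, -1.47, 0, 0, 0, 0, 0, -4.7, -1.69, 0, 0, 0, 0, 0, -5.3, -1.9, 0, 0, 0, 0, 0, -5.9, -2.12, 0, 0, 0, 0, 0]

```text
clock: 11.18
tcp_pos: [0.633, 0.1763, 0.0244]
orientation: [-0.0, 0.609, 0.794, -0.0]
wrist_force: [-3.2, 2.0, -0.3]
finger_gap: 0.0001
```

```bash
python3 tin.py
python3 - <<'E'
from h import *
a=np.radians(110)
rows([wb(-.068,y,.024,a) for y in (.26,.2)])
E
```

```text
t 11.18 bay [-68.3 302. ] z 0.0244 yawbay 109.6 gap 0.00011142031350003707
F bay -3.34 1.78 -0.26
0.66 [194.5, 116.6, 35.8, 36.9] lid 462 [-34.1 235.2]
[-3.84 -1.45  0.06] turn -0.4
[-9.49 -3.45  0.06] turn -0.4
```

>>> send_rows:
  series: [-0.57, -0.2, 0, 0, 0, 0, 0, -1.13, -0.4, 0, 0, 0, 0, 0, -1.7, -0.6, 0, 0, 0, 0, 0, -2.3, -0.82, 0, 0, 0, 0, 0, -2.9, -1.04, 0, 0, 0, 0, 0, -3.5, -1.26, 0, 0, 0, 0, 0, -4.1, -1.47, 0, 0, 0, 0, 0, -4.7, -1.69, 0, 0, 0, 0, 0, -5.3, -1.9, 0, 0, 0, 0, 0, -5.9, -2.12, 0, 0, 0, 0, 0]

```text
clock: 12.12
tcp_pos: [0.628, 0.1139, 0.0245]
orientation: [-0.0, 0.609, 0.794, -0.0]
wrist_force: [-1.4, 2.9, 1.6]
finger_gap: 0.0002
```

```bash
python3 tin.py
python3 - <<'E'
from h import *
a=np.radians(110)
rows([wb(-.068,y,.024,a) for y in (.2,.14)])
E
```

```text
t 12.12 bay [-68.2 239.4] z 0.0245 yawbay 109.6 gap 0.00022057774224462827
F bay -1.59 2.79 1.6
0.79 [216.4, 121.6, 33.2, 35.1] lid 446 [-33.9 171.7]
[-3.6  -1.31  0.05] turn -0.4
[-9.25 -3.32  0.05] turn -0.4
```

>>> send_rows:
  series: [-0.57, -0.2, 0, 0, 0, 0, 0, -1.13, -0.4, 0, 0, 0, 0, 0, -1.7, -0.6, 0, 0, 0, 0, 0, -2.3, -0.82, 0, 0, 0, 0, 0, -2.9, -1.04, 0, 0, 0, 0, 0, -3.5, -1.26, 0, 0, 0, 0, 0, -4.1, -1.47, 0, 0, 0, 0, 0, -4.7, -1.69, 0, 0, 0, 0, 0, -5.3, -1.9, 0, 0, 0, 0, 0, -5.9, -2.12, 0, 0, 0, 0, 0]

```text
clock: 13.05
tcp_pos: [0.6227, 0.0514, 0.0245]
orientation: [-0.0, 0.609, 0.794, -0.0]
wrist_force: [-2.2, 2.4, 0.9]
finger_gap: -0.0002
```

```bash
python3 tin.py
python3 - <<'E'
from h import *
a=np.radians(110)
rows([wb(-.068,y,.024,a) for y in (.14,.13)])
E
```

```text
t 13.05 bay [-68.4 176.7] z 0.0245 yawbay 109.6 gap -0.0002283833435070363
F bay -2.41 2.19 0.86
0.56 [250.3, 121.6, 19.8, 36.7] lid 404 [-34.3 105.5]
[-3.34 -1.22  0.05] turn -0.4
[-4.29 -1.55  0.05] turn -0.4
```

>>> send_rows:
  series: [-0.57, -0.2, 0, 0, 0, 0, 0, -1.13, -0.4, 0, 0, 0, 0, 0, -1.7, -0.6, 0, 0, 0, 0, 0, -2.2, -0.79, 0, 0, 0, 0, 0, -2.6, -0.93, 0, 0, 0, 0, 0, -3, -1.07, 0, 0, 0, 0, 0, -3.3, -1.18, 0, 0, 0, 0, 0, -3.5, -1.26, 0, 0, 0, 0, 0, -3.7, -1.33, 0, 0, 0, 0, 0, -3.8, -1.36, 0, 0, 0, 0, 0]

```text
clock: 13.98
tcp_pos: [0.6195, 0.0117, 0.0245]
orientation: [-0.0, 0.609, 0.794, -0.0]
wrist_force: [-1.7, 4.0, 0.8]
finger_gap: 0.0002
```

```bash
python3 -c "
from h import *
where()"
```

```text
t 13.98 bay [-68.4 136.8] z 0.0245 yawbay 109.6 gap 0.00016037978263602848
F bay -2.02 3.83 0.84
```

>>> send_rows:
  series: [-0.1, -0.035, 0, 0, 0, 0, 0, -0.2, -0.07, 0, 0, 0, 0, 0, -0.3, -0.105, 0, 0, 0, 0, 0, -0.4, -0.14, 0, 0, 0, 0, 0, -0.5, -0.18, 0, 0, 0, 0, 0, -0.6, -0.215, 0, 0, 0, 0, 0, -0.7, -0.25, 0, 0, 0, 0, 0, -0.75, -0.27, 0, 0, 0, 0, 0]

```text
clock: 14.65
tcp_pos: [0.6189, 0.0037, 0.0245]
orientation: [-0.0, 0.609, 0.793, -0.0]
wrist_force: [-1.1, 3.5, 2.3]
finger_gap: -0.0
```

>>> send_rows:
  series: [-0.07, -0.025, 0, 0, 0, 0, 0, -0.14, -0.05, 0, 0, 0, 0, 0, -0.2, -0.07, 0, 0, 0, 0, 0]

```text
clock: 14.9
tcp_pos: [0.6188, 0.0017, 0.0245]
orientation: [0.0, 0.609, 0.794, -0.0]
wrist_force: [-2.9, 4.2, 1.2]
finger_gap: 0.0002
```

>>> send_rows:
  series: [-0.07, -0.025, 0, 0, 0, 0, 0, -0.14, -0.05, 0, 0, 0, 0, 0, -0.2, -0.07, 0, 0, 0, 0, 0]

```text
clock: 15.15
tcp_pos: [0.6186, -0.0004, 0.0245]
orientation: [-0.0, 0.609, 0.794, -0.0]
wrist_force: [-2.4, 2.7, 0.8]
finger_gap: 0.0002
```

```bash
python3 -c "
from h import *
where()"
```

```text
t 15.15 bay [-68.4 124.7] z 0.0245 yawbay 109.6 gap 0.0002261946182243259
F bay -2.59 2.49 0.8
```

>>> send_rows:
  series: [-0.07, -0.025, 0, 0, 0, 0, 0, -0.14, -0.05, 0, 0, 0, 0, 0, -0.2, -0.07, 0, 0, 0, 0, 0]

```text
clock: 15.4
tcp_pos: [0.6185, -0.0025, 0.0245]
orientation: [0.0, 0.609, 0.794, -0.0]
wrist_force: [-1.9, 2.9, 1.2]
finger_gap: 0.0003
```

>>> send_rows:
  series: [-0.05, -0.018, 0, 0, 0, 0, 0, -0.1, -0.035, 0, 0, 0, 0, 0, -0.1, -0.035, 0, 0, 0, 0, 0]

```text
clock: 15.65
tcp_pos: [0.6184, -0.0036, 0.0245]
orientation: [0.0, 0.609, 0.793, -0.0]
wrist_force: [-2.2, 1.8, 0.5]
finger_gap: 0.0002
```

>>> send_rows:
  series: [-0.07, -0.025, 0, 0, 0, 0, 0, -0.14, -0.05, 0, 0, 0, 0, 0, -0.2, -0.07, 0, 0, 0, 0, 0]

```text
clock: 15.9
tcp_pos: [0.6182, -0.0057, 0.0245]
orientation: [0.0, 0.609, 0.794, -0.0]
wrist_force: [-2.4, 3.3, 0.5]
finger_gap: 0.0001
```

>>> send_rows:
  series: [-0.07, -0.025, 0, 0, 0, 0, 0, -0.14, -0.05, 0, 0, 0, 0, 0, -0.2, -0.07, 0, 0, 0, 0, 0]

```text
clock: 16.15
tcp_pos: [0.618, -0.0078, 0.0245]
orientation: [-0.0, 0.609, 0.794, -0.0]
wrist_force: [-2.5, 1.8, 1.6]
finger_gap: -0.0002
```

>>> send_rows:
  series: [-0.07, -0.025, 0, 0, 0, 0, 0, -0.14, -0.05, 0, 0, 0, 0, 0, -0.2, -0.07, 0, 0, 0, 0, 0]

```text
clock: 16.4
tcp_pos: [0.6179, -0.0099, 0.0245]
orientation: [-0.0, 0.609, 0.794, -0.0]
wrist_force: [-2.6, 3.0, 0.2]
finger_gap: -0.0003
```

>>> send_rows:
  series: [-0.07, -0.025, 0, 0, 0, 0, 0, -0.14, -0.05, 0, 0, 0, 0, 0, -0.2, -0.07, 0, 0, 0, 0, 0]

```text
clock: 16.65
tcp_pos: [0.6177, -0.012, 0.0245]
orientation: [-0.0, 0.609, 0.794, -0.0]
wrist_force: [-2.9, 2.0, 0.1]
finger_gap: -0.0002
```

>>> send_rows:
  series: [-0.07, -0.025, 0, 0, 0, 0, 0, -0.14, -0.05, 0, 0, 0, 0, 0, -0.2, -0.07, 0, 0, 0, 0, 0]

```text
clock: 16.9
tcp_pos: [0.6175, -0.0141, 0.0245]
orientation: [-0.0, 0.609, 0.794, -0.0]
wrist_force: [-2.7, 2.3, 0.3]
finger_gap: -0.0002
```

>>> send_rows:
  series: [-0.07, -0.025, 0, 0, 0, 0, 0, -0.14, -0.05, 0, 0, 0, 0, 0, -0.2, -0.07, 0, 0, 0, 0, 0]

```text
clock: 17.15
tcp_pos: [0.6174, -0.0162, 0.0245]
orientation: [0.0, 0.609, 0.794, -0.0]
wrist_force: [-3.0, 2.3, 0.9]
finger_gap: -0.0001
```

>>> send_rows:
  series: [-0.07, -0.025, 0, 0, 0, 0, 0, -0.14, -0.05, 0, 0, 0, 0, 0, -0.2, -0.07, 0, 0, 0, 0, 0]

```text
clock: 17.4
tcp_pos: [0.6173, -0.0184, 0.0245]
orientation: [0.0, 0.609, 0.794, -0.0]
wrist_force: [-2.6, 3.0, 1.1]
finger_gap: 0.0005
```

>>> send_rows:
  series: [-0.05, -0.018, 0, 0, 0, 0, 0, -0.1, -0.035, 0, 0, 0, 0, 0, -0.15, -0.053, 0, 0, 0, 0, 0]

```text
clock: 17.65
tcp_pos: [0.6172, -0.0189, 0.0245]
orientation: [-0.001, 0.608, 0.794, 0.001]
wrist_force: [-1.8, 8.2, 0.0]
finger_gap: 0.0002
```

```bash
python3 -c "
from h import *
where()"
```

```text
t 17.65 bay [-68.2 106.2] z 0.0245 yawbay 109.7 gap 0.00019796424456561544
F bay -2.45 7.99 0.02
```

>>> send_rows:
  series: [-0.04, -0.015, 0, 0, 0, 0, 0, -0.08, -0.03, 0, 0, 0, 0, 0, -0.08, -0.03, 0, 0, 0, 0, 0]

```text
clock: 17.9
tcp_pos: [0.6172, -0.0189, 0.0245]
orientation: [-0.001, 0.608, 0.794, 0.001]
wrist_force: [-2.2, 7.9, -0.3]
finger_gap: 0.0
```

```bash
python3 -c "
from h import *
where()
for i in range(3): read_camera('top');where()"
```

```text
t 17.9 bay [-68.3 106.2] z 0.0245 yawbay 109.7 gap 4.5153664370501e-05
F bay -2.79 7.69 -0.33
t 17.95 bay [-68.3 106.2] z 0.0245 yawbay 109.7 gap 1.3039490779765567e-05
F bay -3.4 7.61 1.3
t 18.0 bay [-68.3 106.2] z 0.0245 yawbay 109.7 gap 0.00040322543369467994
F bay -2.4 7.02 0.85
t 18.05 bay [-68.2 106.2] z 0.0246 yawbay 109.7 gap 9.404659029081897e-05
F bay -3.06 8.04 1.62
```

>>> send_rows:
  series: [-0.04, -0.015, 0, 0, 0, 0, 0, -0.08, -0.03, 0, 0, 0, 0, 0, -0.1, -0.035, 0, 0, 0, 0, 0, -0.1, -0.035, 0, 0, 0, 0, 0]

```text
clock: 18.38
tcp_pos: [0.6172, -0.0189, 0.0246]
orientation: [-0.001, 0.608, 0.794, 0.002]
wrist_force: [-3.0, 10.3, 1.0]
finger_gap: -0.0004
```

```bash
python3 -c "
from h import *
where()
for i in range(2): read_camera('top');where()"
```

```text
t 18.38 bay [-68.3 106.2] z 0.0246 yawbay 109.8 gap -0.00036687075803367185
F bay -3.79 10.0 1.0
t 18.43 bay [-68.3 106.2] z 0.0246 yawbay 109.8 gap 4.767975175574378e-05
F bay -2.78 11.39 0.91
t 18.48 bay [-68.3 106.2] z 0.0246 yawbay 109.8 gap 0.00030023044414250903
F bay -3.3 10.65 1.88
```

>>> send_rows:
  series: [-0.03, -0.01, 0, 0, 0, 0, 0, -0.055, -0.02, 0, 0, 0, 0, 0, -0.055, -0.02, 0, 0, 0, 0, 0, -0.055, -0.02, 0, 0, 0, 0, 0]

```text
clock: 18.82
tcp_pos: [0.6172, -0.0189, 0.0246]
orientation: [-0.001, 0.607, 0.794, 0.003]
wrist_force: [-1.1, 13.0, 2.0]
finger_gap: 0.0001
```

```bash
python3 -c "
from h import *
for i in range(5): read_camera('top');where()"
```

```text
t 18.87 bay [-68.3 106.2] z 0.0246 yawbay 109.8 gap 3.387832742210211e-05
F bay -2.14 13.06 1.42
t 18.92 bay [-68.3 106.2] z 0.0246 yawbay 109.8 gap 9.881769930764353e-05
F bay -3.58 12.72 0.74
t 18.97 bay [-68.3 106.2] z 0.0246 yawbay 109.8 gap -1.4233131769688049e-05
F bay -1.59 13.43 1.84
t 19.02 bay [-68.3 106.2] z 0.0246 yawbay 109.8 gap 3.6080767068512096e-05
F bay -3.38 12.12 0.86
t 19.07 bay [-68.3 106.2] z 0.0246 yawbay 109.8 gap -0.0002223572584737138
F bay -2.07 13.6 1.61
```

>>> send_rows:
  series: [0, 0, 0, 0, 0, 0, 0, 0, 0, 0, 0, 0, 0, 0, 0, 0, 0, 0, 0, 0, 0, 0, 0, 0, 0, 0, 0, 0, 0, 0, 0, 0, 0, 0, 0, 0, 0, 0, 0, 0, 0, 0, 0, 0, 0, 0, 0, 0, 0, 0, 0, 0, 0, 0, 0, 0, 0, 0, 0, 0, 0, 0, 0, 0, 0, 0, 0, 0, 0, 0]

```text
clock: 19.9
tcp_pos: [0.6172, -0.0189, 0.0246]
orientation: [-0.001, 0.607, 0.794, 0.003]
wrist_force: [-2.1, 13.4, 1.9]
finger_gap: -0.0002
```

>>> send_rows:
  series: [0, 0, 0, 0, 0, 0, 0, 0, 0, 0, 0, 0, 0, 0, 0, 0, 0, 0, 0, 0, 0, 0, 0, 0, 0, 0, 0, 0, 0, 0, 0, 0, 0, 0, 0, 0, 0, 0, 0, 0, 0, 0, 0, 0, 0, 0, 0, 0, 0, 0, 0, 0, 0, 0, 0, 0, 0, 0, 0, 0, 0, 0, 0, 0, 0, 0, 0, 0, 0, 0]

```text
clock: 20.73
tcp_pos: [0.6171, -0.0189, 0.0246]
orientation: [-0.001, 0.607, 0.794, 0.003]
wrist_force: [-1.9, 13.2, 1.9]
finger_gap: 0.0
```

```bash
python3 -c "
from h import *
for i in range(3): read_camera('top');where()"
```

```text
t 20.78 bay [-68.3 106.2] z 0.0246 yawbay 109.8 gap -0.00010622729334168449
F bay -2.51 12.44 0.88
t 20.83 bay [-68.3 106.2] z 0.0246 yawbay 109.8 gap 0.0005974949545892095
F bay -2.06 12.91 1.69
t 20.88 bay [-68.3 106.2] z 0.0246 yawbay 109.8 gap 0.00011514070502901035
F bay -2.95 12.23 1.17
```

>>> send_rows:
  series: [0.2, 0, 0, 0, 0, 0, 0, 0.5, 0, 0, 0, 0, 0, 0, 1.2, 0, 0, 0, 0, 0, 0, 2.2, 0, 0, 0, 0, 0, 0, 3.2, 0, 0, 0, 0, 0, 0, 4, 0, -2, 0, 0, 0, 0, 4, 0, -5, 0, 0, 0, 0, 4, 0, -9, 0, 0, 0, 0, 4, 0, -11, 0, 0, 0, 0, 4, 0, -11, 0, 0, 0, 0]

```text
clock: 21.72
tcp_pos: [0.6101, 0.0167, 0.1408]
orientation: [0.004, 0.608, 0.794, 0.003]
wrist_force: [0.9, -0.3, 0.5]
finger_gap: 0.0001
```

```bash
python3 tin.py
python3 - <<'E'
from h import *
a=np.radians(90)
rows([wb(-.209,.186,.13,a),wb(-.209,.186,.03,a)])
E
```

```text
t 21.72 bay [-78.2 141. ] z 0.1408 yawbay 109.7 gap 6.592458421078085e-05
F bay 0.88 -0.19 0.5
0.76 [271.8, 121.4, 25.5, 39.9] lid 677 [-44.3  42.1]
[  8.56 -10.55   0.58] turn 19.7
[  8.56 -10.55  10.58] turn 19.7
```

Going over to the far side of the gate at height.

>>> send_rows:
  series: [3, -3.5, 0, 0, 0, 7, 0, 6, -7, 0, 0, 0, 14, 0, 8.6, -10.5, 0, 0, 0, 20, 0, 8.6, -10.5, 0, 0, 0, 20, 0, 8.6, -10.5, 0, 0, 0, 20, 0]

```text
clock: 22.23
tcp_pos: [0.478, 0.0735, 0.1329]
orientation: [-0.002, 0.736, 0.677, -0.002]
wrist_force: [0.7, 0.3, 0.3]
finger_gap: 0.0001
```

```bash
python3 tin.py
python3 - <<'E'
from h import *
a=np.radians(90)
rows([wb(-.209,.186,.03,a)])
im=cv2.imread  # noqa
t=read_camera("top")[95:195,145:345];cv2.imwrite("pics/t3.png",cv2.resize(t,None,fx=4,fy=4,interpolation=cv2.INTER_CUBIC))
E
```

```text
t 22.23 bay [-214.4  187. ] z 0.1329 yawbay 89.8 gap 5.134697010323923e-05
F bay 0.64 0.32 0.34
0.7 [263.2, 123.3, 33.7, 39.0] lid 909 [-47.4  51.8]
[-0.02  0.05 10.4 ] turn -0.3
```

View pics/t3.png

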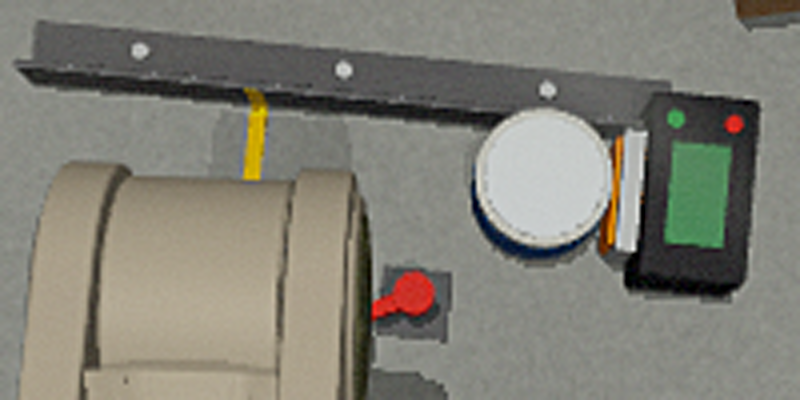

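The crop shows the tin at (545,178), against both fence and pad, and the gate stub at (385,305) still open. Lowering beside the gate.

>>> send_rows:
  series: [0, 0, 3, 0, 0, 0, 0, 0, 0, 6, 0, 0, 0, 0, 0, 0, 8.5, 0, 0, 0, 0, 0, 0, 10, 0, 0, 0, 0, 0, 0, 10.3, 0, 0, 0, 0, 0, 0, 10.3, 0, 0, 0, 0]

```text
clock: 22.88
tcp_pos: [0.483, 0.0716, 0.0302]
orientation: [-0.001, 0.737, 0.676, -0.001]
wrist_force: [-0.1, 0.4, 0.3]
finger_gap: -0.0
```

Run:
```python
from h import *
where();a=np.radians(90);h=np.array([-.135,.132])
T=[]
for th in np.linspace(2.1,0,22):
    d=.024 if th>.35 else .018+.006*th/.35
    p=h+.082*np.array([np.cos(th),np.sin(th)])+d*np.array([-np.sin(th),np.cos(th)])
    T.append(wb(*p,.03,a))
rows(T)
```

```text
t 22.88 bay [-209.3  185.5] z 0.0302 yawbay 89.6 gap -4.355081877177774e-05
F bay -0.13 0.37 0.34
[0.52 1.21 0.02] turn -0.4
[1.12 1.83 0.02] turn -0.4
[1.65 2.49 0.02] turn -0.4
[2.11 3.21 0.02] turn -0.4
[2.5  3.97 0.02] turn -0.4
[2.81 4.77 0.02] turn -0.4
[3.04 5.59 0.02] turn -0.4
[3.18 6.43 0.02] turn -0.4
[3.24 7.29 0.02] turn -0.4
[3.22 8.14 0.02] turn -0.4
[3.11 8.99 0.02] turn -0.4
[2.91 9.82 0.02] turn -0.4
[ 2.64 10.63  0.02] turn -0.4
[ 2.28 11.4   0.02] turn -0.4
[ 1.85 12.14  0.02] turn -0.4
[ 1.35 12.83  0.02] turn -0.4
[ 0.78 13.47  0.02] turn -0.4
[ 0.15 14.05  0.02] turn -0.4
[-0.62 14.58  0.02] turn -0.4
[-1.52 15.05  0.02] turn -0.4
[-2.47 15.41  0.02] turn -0.4
[-3.44 15.65  0.02] turn -0.4
```

>>> send_rows:
  series: [0.5, 1.2, 0, 0, 0, 0, 0, 1.1, 1.8, 0, 0, 0, 0, 0, 1.65, 2.5, 0, 0, 0, 0, 0, 2.1, 3.2, 0, 0, 0, 0, 0, 2.5, 4, 0, 0, 0, 0, 0, 2.8, 4.8, 0, 0, 0, 0, 0, 3.05, 5.6, 0, 0, 0, 0, 0, 3.2, 6.4, 0, 0, 0, 0, 0, 3.25, 7.3, 0, 0, 0, 0, 0, 3.2, 8.1, 0, 0, 0, 0, 0]

```text
clock: 23.72
tcp_pos: [0.5674, 0.097, 0.0315]
orientation: [0.0, 0.737, 0.676, 0.0]
wrist_force: [-0.4, -1.1, -0.4]
finger_gap: -0.0002
```

Run:
```python
from h import *
where();a=np.radians(90);h=np.array([-.135,.132])
T=[]
for th in (1.1,1,.9,.8,.7,.6,.5,.4,.3,.2,.15,.1,.05,0):
    d=.024 if th>.35 else .018+.006*th/.35
    p=h+.082*np.array([np.cos(th),np.sin(th)])+d*np.array([-np.sin(th),np.cos(th)])
    T.append(wb(*p,.03,a))
rows(T)
```

```text
t 23.72 bay [-127.3  217.7] z 0.0315 yawbay 89.7 gap -0.00016492089904011808
F bay -0.29 -1.08 -0.38
[-0.17  0.81  0.15] turn -0.3
[-0.36  1.64  0.15] turn -0.3
[-0.64  2.45  0.15] turn -0.3
[-0.99  3.22  0.15] turn -0.3
[-1.42  3.96  0.15] turn -0.3
[-1.93  4.65  0.15] turn -0.3
[-2.5   5.29  0.15] turn -0.3
[-3.13  5.86  0.15] turn -0.3
[-3.89  6.4   0.15] turn -0.3
[-4.8   6.86  0.15] turn -0.3
[-5.27  7.06  0.15] turn -0.3
[-5.74  7.22  0.15] turn -0.3
[-6.23  7.36  0.15] turn -0.3
[-6.72  7.47  0.15] turn -0.3
```

>>> send_rows:
  series: [-0.15, 0.8, 0, 0, 0, 0, 0, -0.35, 1.6, 0, 0, 0, 0, 0, -0.6, 2.4, 0, 0, 0, 0, 0, -1, 3.2, 0, 0, 0, 0, 0, -1.4, 4, 0, 0, 0, 0, 0, -1.9, 4.65, 0, 0, 0, 0, 0, -2.5, 5.3, 0, 0, 0, 0, 0, -3.1, 5.9, 0, 0, 0, 0, 0, -3.9, 6.4, 0, 0, 0, 0, 0, -4.8, 6.9, 0, 0, 0, 0, 0]

```text
clock: 24.55
tcp_pos: [0.6313, 0.0424, 0.0315]
orientation: [-0.0, 0.737, 0.676, -0.0]
wrist_force: [-0.5, -0.3, 0.5]
finger_gap: 0.0001
```

Run:
```python
from h import *
where();a=np.radians(90)
rows([wb(-.06,y,.03,a) for y in (.158,.154,.150)])
```

```text
t 24.55 bay [-59.2 168.4] z 0.0315 yawbay 89.7 gap 0.0001462139947582198
F bay -0.5 -0.33 0.49
[-1.04 -0.08  0.15] turn -0.3
[-1.44 -0.08  0.15] turn -0.3
[-1.84 -0.07  0.15] turn -0.3
```

>>> send_rows:
  series: [-0.3, 0, 0, 0, 0, 0, 0, -0.6, 0, 0, 0, 0, 0, 0, -0.9, 0, 0, 0, 0, 0, 0, -1.1, 0, 0, 0, 0, 0, 0, -1.3, 0, 0, 0, 0, 0, 0, -1.5, 0, 0, 0, 0, 0, 0, -1.6, 0, 0, 0, 0, 0, 0, -1.7, 0, 0, 0, 0, 0, 0]

```text
clock: 25.22
tcp_pos: [0.6294, 0.0263, 0.0316]
orientation: [0.0, 0.737, 0.676, 0.0]
wrist_force: [-0.6, -0.3, 0.4]
finger_gap: 0.0
```

>>> send_rows:
  series: [-0.1, 0, 0, 0, 0, 0, 0, -0.2, 0, 0, 0, 0, 0, 0, -0.2, 0, 0, 0, 0, 0, 0]

```text
clock: 25.47
tcp_pos: [0.6293, 0.0242, 0.0315]
orientation: [0.0, 0.737, 0.676, -0.0]
wrist_force: [-0.2, 0.0, 0.9]
finger_gap: -0.0004
```

```bash
python3 -c "
from h import *
for i in range(3): read_camera('top');where()"
```

```text
t 25.52 bay [-59.6 150.1] z 0.0315 yawbay 89.6 gap 1.953935295687185e-06
F bay 0.33 -0.23 -0.6
t 25.57 bay [-59.7 150.2] z 0.0315 yawbay 89.6 gap 3.387680181832861e-05
F bay -0.17 -0.4 -0.16
t 25.62 bay [-59.7 150.2] z 0.0315 yawbay 89.7 gap -4.03860353397012e-05
F bay 0.04 -0.77 -0.38
```

>>> send_rows:
  series: [-0.1, 0, 0, 0, 0, 0, 0, -0.2, 0, 0, 0, 0, 0, 0, -0.2, 0, 0, 0, 0, 0, 0]

```text
clock: 25.87
tcp_pos: [0.6292, 0.0221, 0.0315]
orientation: [0.0, 0.737, 0.676, -0.0]
wrist_force: [-0.1, -0.1, -1.1]
finger_gap: -0.0002
```

>>> send_rows:
  series: [-0.1, 0, 0, 0, 0, 0, 0, -0.15, 0, 0, 0, 0, 0, 0, -0.15, 0, 0, 0, 0, 0, 0]

```text
clock: 26.12
tcp_pos: [0.629, 0.0206, 0.0315]
orientation: [0.0, 0.737, 0.676, -0.0]
wrist_force: [-0.4, -0.3, 0.7]
finger_gap: 0.0001
```

```bash
python3 -c "
from h import *
for i in range(3): where();im=read_camera('scene')
t=im[165:315,160:330];cv2.imwrite('pics/s3.png',cv2.resize(t,None,fx=4,fy=4,interpolation=cv2.INTER_CUBIC))
"
```

```text
t 26.12 bay [-59.7 146.5] z 0.0315 yawbay 89.6 gap 0.0001237881356528322
F bay -0.41 -0.33 0.72
t 26.17 bay [-59.7 146.5] z 0.0315 yawbay 89.6 gap -0.00028663424945478644
F bay -0.42 -0.47 0.19
t 26.22 bay [-59.7 146.5] z 0.0315 yawbay 89.6 gap 0.00017886372846548403
F bay 0.63 -0.56 -0.29
```

View pics/s3.png

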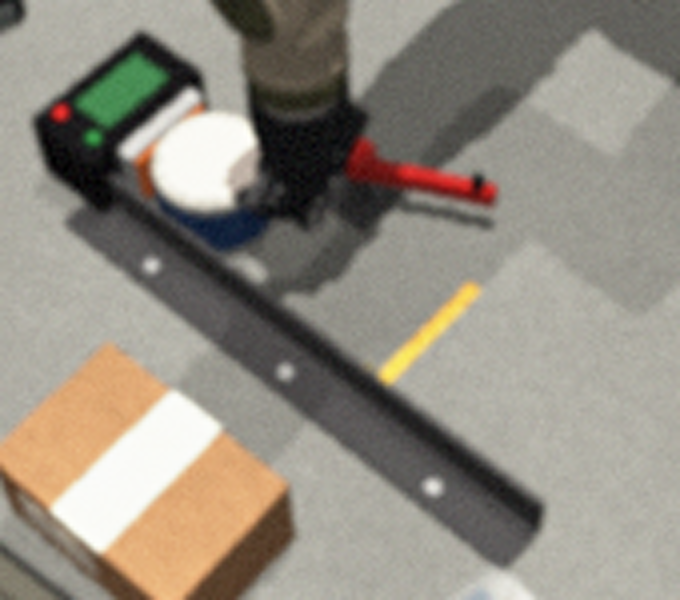

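The scene crop shows the gripper beyond the hinge and the red bar still open, tip at (490,193). So the sweep didn't take it along. I'll check this numerically.

Run:
```python
from h import *
for n,(o) in (("scene",(160,165)),("top",(145,95))):
    im=read_camera(n)
    hsv=cv2.cvtColor(im,cv2.COLOR_BGR2HSV)
    m=(((hsv[...,0]<8)|(hsv[...,0]>172))&(hsv[...,1]>140)&(hsv[...,2]>70))
    for th in (2.01,1.57,0):
        P=[bay(B,(-.135+r*np.cos(th),.132+r*np.sin(th),.05)) for r in (0,.05,.1,.115)]
        print(n,th,((proj(n,P)-o)*4).round(0).tolist())
    print("finger",((proj(n,[bay(B,(-.0597,.1465,.03)),bay(B,(-.0597,.1465,.1))])-o)*4).round())
    k,l,st,ce=cv2.connectedComponentsWithStats(m.astype(np.uint8))
    print([(s.tolist(),c.round().tolist()) for s,c in zip(st[1:],ce[1:]) if s[4]>15])
    cv2.imwrite(f"pics/{n}4.png",cv2.resize(im[o[1]:o[1]+110,o[0]:o[0]+200],None,fx=4,fy=4))
```

```text
scene 2.01 [[358.0, 161.0], [417.0, 174.0], [477.0, 188.0], [495.0, 192.0]]
scene 1.57 [[358.0, 161.0], [405.0, 194.0], [452.0, 227.0], [467.0, 237.0]]
scene 0 [[358.0, 161.0], [317.0, 199.0], [275.0, 239.0], [262.0, 251.0]]
finger [[311. 243.]
 [306. 193.]]
[([172, 190, 6, 6, 24], [175.0, 193.0]), ([247, 200, 37, 16, 215], [262.0, 209.0]), ([352, 203, 31, 32, 364], [367.0, 219.0])]
top 2.01 [[413.0, 295.0], [346.0, 318.0], [278.0, 342.0], [258.0, 349.0]]
top 1.57 [[413.0, 295.0], [342.0, 287.0], [271.0, 280.0], [249.0, 278.0]]
top 0 [[413.0, 295.0], [420.0, 224.0], [427.0, 153.0], [429.0, 132.0]]
finger [[404. 191.]
 [402. 172.]]
[([326, 124, 5, 5, 18], [328.0, 126.0]), ([120, 207, 18, 54, 571], [128.0, 234.0])]
```

View pics/top4.png

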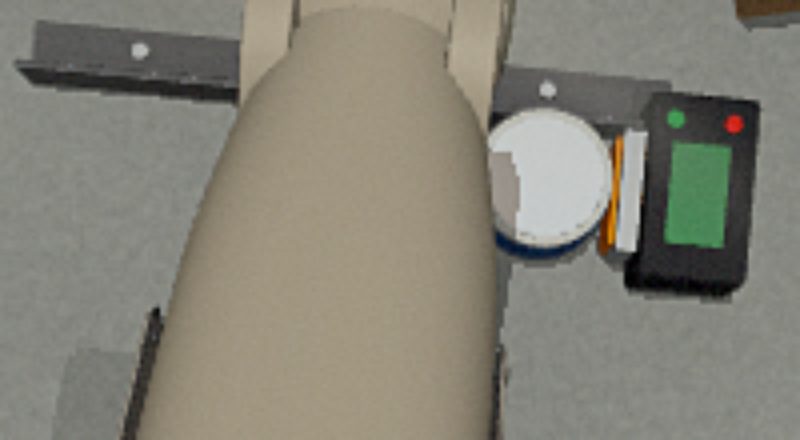

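Run:
```python
from h import *
im=read_camera("scene")[180:240,205:285]
im=cv2.resize(im,None,fx=9,fy=9,interpolation=cv2.INTER_CUBIC)
im=np.clip(im.astype(float)*1.8,0,255).astype(np.uint8)
for z in (0,.0315,.06,.1):
    p=(proj("scene",[bay(B,(-.0597,.1465,z))])[0]-(205,180))*9
    cv2.circle(im,tuple(int(v) for v in p),4,(0,255,0),1)
cv2.imwrite("pics/s5.png",im)
```

```text
(no output)
```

View pics/s5.png

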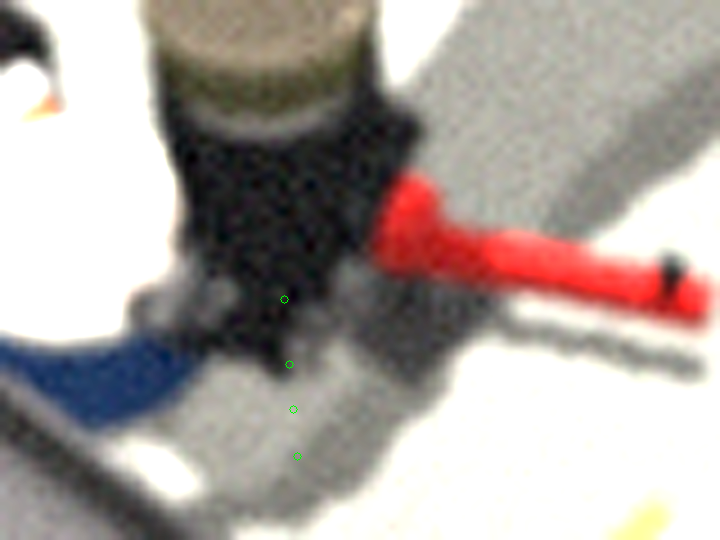

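The fingertips look to be at about z = 55–60 mm, above the bar's top, even though the TCP reads 31 mm. They probably passed over the bar. I'll go back and repeat the sweep lower.

>>> send_rows:
  series: [1.5, 0, -3, 0, 0, 0, 0, 1.5, 0, -7, 0, 0, 0, 0, 1.5, 0, -10, 0, 0, 0, 0, 2.5, -4, -10, 0, 0, 0, 0, 4, -8, -10, 0, 0, 0, 0, 4, -12, -10, 0, 0, 0, 0, 4, -15, -10, 0, 0, 0, 0, 4, -15, -10, 0, 0, 0, 0, 4, -15, -6, 0, 0, 0, 0, 4, -15, -3, 0, 0, 0, 0]

```text
clock: 27.25
tcp_pos: [0.4848, 0.0737, 0.0622]
orientation: [0.002, 0.737, 0.676, 0.002]
wrist_force: [0.1, -1.2, -0.9]
finger_gap: 0.0002
```

Run:
```python
from h import *
where();rows([wb(-.209,.186,.012,np.radians(90))])
```

```text
t 27.25 bay [-207.7  187.8] z 0.0622 yawbay 89.7 gap 0.00020627799506733508
F bay 0.17 -1.22 -0.9
[-0.19 -0.13  5.02] turn -0.3
```

>>> send_rows:
  series: [-0.1, -0.1, 1.5, 0, 0, 0, 0, -0.1, -0.1, 3, 0, 0, 0, 0, -0.1, -0.1, 4, 0, 0, 0, 0, -0.1, -0.1, 4.6, 0, 0, 0, 0, -0.1, -0.1, 4.9, 0, 0, 0, 0, -0.1, -0.1, 4.9, 0, 0, 0, 0]

```text
clock: 27.75
tcp_pos: [0.4822, 0.0727, 0.0124]
orientation: [-0.0, 0.737, 0.676, -0.0]
wrist_force: [0.0, -0.2, -0.3]
finger_gap: -0.0001
```

Run:
```python
from h import *
where()
im=read_camera("scene")[150:230,215:305]
im=cv2.resize(im,None,fx=7,fy=7,interpolation=cv2.INTER_CUBIC)
im=np.clip(im.astype(float)*1.6,0,255).astype(np.uint8)
q=inv(B,get_state()["tcp_pos"])
for z in (0,.012,.06,.1):
    p=(proj("scene",[bay(B,(*q,z))])[0]-(215,150))*7
    cv2.circle(im,tuple(int(v) for v in p),4,(0,255,0),1)
cv2.imwrite("pics/s6.png",im)
```

```text
t 27.75 bay [-210.2  186.6] z 0.0124 yawbay 89.6 gap -0.0001029111129518023
F bay 0.02 -0.16 -0.26
```

View pics/s6.png

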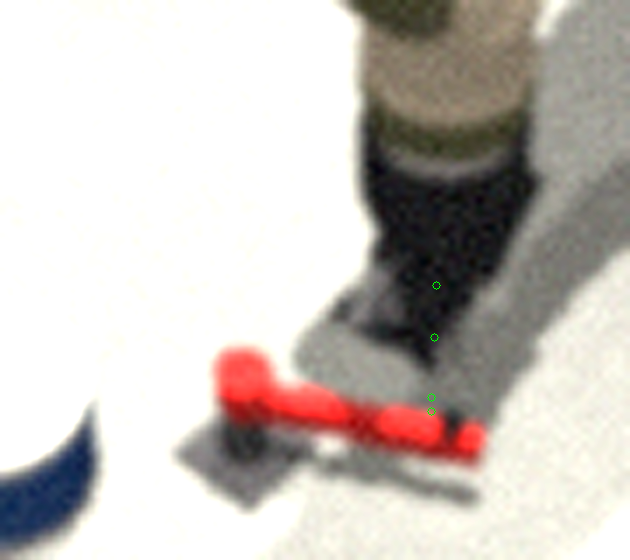

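The tip shows at (432,362), about 28 mm above where the TCP projects, so the first sweep did go over the bar. I'm sweeping again at z ≈ 6 mm, where the tip should be at about 34 mm.

>>> send_rows:
  series: [0, 0, 0.6, 0, 0, 0, 0, 0.4, 1.2, 0.6, 0, 0, 0, 0, 1, 1.9, 0.6, 0, 0, 0, 0, 1.5, 2.6, 0.6, 0, 0, 0, 0, 2, 3.3, 0.6, 0, 0, 0, 0, 2.4, 4.1, 0.6, 0, 0, 0, 0, 2.7, 4.9, 0.6, 0, 0, 0, 0]

```text
clock: 28.38
tcp_pos: [0.5337, 0.0959, 0.0065]
orientation: [-0.0, 0.737, 0.676, -0.0]
wrist_force: [-0.4, -1.1, -0.6]
finger_gap: -0.0002
```

```bash
cat > gate.py <<'E'
from h import *
where()
im=read_camera("scene");hsv=cv2.cvtColor(im,cv2.COLOR_BGR2HSV)
m=(((hsv[...,0]<8)|(hsv[...,0]>172))&(hsv[...,1]>140)&(hsv[...,2]>70))
m[:, :195]=0; m[:,335:]=0
ys,xs=np.nonzero(m)
P=np.array([inv(B,ray("scene",(x,y),.05)) for x,y in zip(xs,ys)])-[-.135,.132]
r=np.hypot(*P.T);f=P[(r>.06)&(r<.125)]
print("n",len(f),"angle med",np.median(np.arctan2(f[:,1],f[:,0])) if len(f) else None, "rmax",r.max())
E
python3 gate.py
```

```text
t 28.38 bay [-160.8  213.9] z 0.0065 yawbay 89.7 gap -0.00021292180252154076
F bay -0.35 -1.17 -0.58
n 74 angle med 1.6015612971140967 rmax 0.172190898017804
```

The gate is moving now, at about 1.6 rad.

Run:
```python
from h import *
a=np.radians(90);h=np.array([-.135,.132])
T=[]
for th in (1.5,1.4,1.3,1.2,1.1,1,.9,.8,.7,.6,.5,.4,.3,.2,.1,0):
    d=.024 if th>.35 else .018+.006*th/.35
    p=h+.082*np.array([np.cos(th),np.sin(th)])+d*np.array([-np.sin(th),np.cos(th)])
    T.append(wb(*p,.0065,a))
rows(T)
```

```text
[0.13 0.54 0.02] turn -0.3
[0.27 1.38 0.02] turn -0.3
[0.33 2.24 0.02] turn -0.3
[0.3  3.09 0.02] turn -0.3
[0.19 3.94 0.02] turn -0.3
[-0.    4.77  0.02] turn -0.3
[-0.28  5.57  0.02] turn -0.3
[-0.64  6.35  0.02] turn -0.3
[-1.07  7.09  0.02] turn -0.3
[-1.57  7.78  0.02] turn -0.3
[-2.14  8.41  0.02] turn -0.3
[-2.77  8.99  0.02] turn -0.3
[-3.54  9.53  0.02] turn -0.3
[-4.44  9.99  0.02] turn -0.3
[-5.39 10.35  0.02] turn -0.3
[-6.37 10.59  0.02] turn -0.3
```

>>> send_rows:
  series: [0.15, 0.5, 0, 0, 0, 0, 0, 0.25, 1.4, 0, 0, 0, 0, 0, 0.3, 2.2, 0, 0, 0, 0, 0, 0.3, 3.1, 0, 0, 0, 0, 0, 0.2, 3.9, 0, 0, 0, 0, 0, 0, 4.8, 0, 0, 0, 0, 0, -0.3, 5.6, 0, 0, 0, 0, 0, -0.65, 6.35, 0, 0, 0, 0, 0, -1.1, 7.1, 0, 0, 0, 0, 0, -1.6, 7.8, 0, 0, 0, 0, 0]

```text
clock: 29.27
tcp_pos: [0.6102, 0.0721, 0.0065]
orientation: [0.0, 0.737, 0.676, 0.0]
wrist_force: [-2.1, 0.8, -0.1]
finger_gap: 0.0001
```

```bash
python3 gate.py
python3 - <<'E'
from h import *
a=np.radians(90)
rows([wb(*p,.0065,a) for p in ((-.075,.188),(-.064,.178),(-.06,.168),(-.058,.16),(-.058,.155))])
E
```

```text
t 29.27 bay [-82.5 196.3] z 0.0065 yawbay 89.6 gap 6.982799851663038e-05
F bay -2.19 0.63 -0.1
n 17 angle med 0.6517084295696631 rmax 0.12185559418160116
[-0.72  0.59  0.01] turn -0.4
[-1.71  1.7   0.01] turn -0.4
[-2.71  2.1   0.01] turn -0.4
[-3.51  2.31  0.01] turn -0.4
[-4.01  2.31  0.01] turn -0.4
```

>>> send_rows:
  series: [-0.4, 0.3, 0, 0, 0, 0, 0, -0.7, 0.6, 0, 0, 0, 0, 0, -1.2, 1.2, 0, 0, 0, 0, 0, -1.7, 1.7, 0, 0, 0, 0, 0, -2.2, 1.9, 0, 0, 0, 0, 0, -2.7, 2.1, 0, 0, 0, 0, 0, -3.1, 2.2, 0, 0, 0, 0, 0, -3.5, 2.3, 0, 0, 0, 0, 0, -3.8, 2.3, 0, 0, 0, 0, 0, -4, 2.3, 0, 0, 0, 0, 0]

```text
clock: 30.15
tcp_pos: [0.629, 0.0303, 0.0067]
orientation: [0.0, 0.737, 0.676, 0.0]
wrist_force: [1.4, 0.8, -1.0]
finger_gap: 0.0004
```

>>> send_rows:
  series: [-0.1, 0, 0, 0, 0, 0, 0, -0.2, 0, 0, 0, 0, 0, 0, -0.3, 0, 0, 0, 0, 0, 0, -0.3, 0, 0, 0, 0, 0, 0]

```text
clock: 30.48
tcp_pos: [0.6285, 0.0277, 0.0065]
orientation: [0.0, 0.737, 0.676, -0.0]
wrist_force: [0.1, 0.1, 0.2]
finger_gap: 0.0
```

```bash
python3 gate.py; python3 gate.py
```

```text
t 30.48 bay [-60.7 153.5] z 0.0065 yawbay 89.6 gap 8.59849128230834e-06
F bay 0.07 0.1 0.23
n 25 angle med 0.08081752705136423 rmax 0.17877045307901784
t 30.53 bay [-60.8 153.5] z 0.0065 yawbay 89.6 gap -7.188511781582923e-05
F bay -0.95 -0.27 0.11
n 25 angle med 0.08081752705136423 rmax 0.11839177368270278
```

Nearly shut. I'll press on gently until I feel the stop.

>>> send_rows:
  series: [-0.1, 0, 0, 0, 0, 0, 0, -0.2, 0, 0, 0, 0, 0, 0, -0.3, 0, 0, 0, 0, 0, 0, -0.3, 0, 0, 0, 0, 0, 0]

```text
clock: 30.92
tcp_pos: [0.6284, 0.0247, 0.0065]
orientation: [0.0, 0.737, 0.676, -0.0]
wrist_force: [0.6, 0.6, 0.3]
finger_gap: -0.0
```

>>> send_rows:
  series: [-0.05, 0, 0, 0, 0, 0, 0, -0.1, 0, 0, 0, 0, 0, 0, -0.15, 0, 0, 0, 0, 0, 0, -0.15, 0, 0, 0, 0, 0, 0]

```text
clock: 31.25
tcp_pos: [0.6283, 0.0234, 0.0066]
orientation: [-0.0, 0.737, 0.676, 0.0]
wrist_force: [0.3, 1.6, -0.2]
finger_gap: 0.0
```

```bash
python3 gate.py; python3 gate.py
```

```text
t 31.25 bay [-60.6 149.2] z 0.0066 yawbay 89.6 gap 1.0024161921966372e-05
F bay 0.2 1.61 -0.25
n 26 angle med 0.028329467912160775 rmax 0.11742716806061401
t 31.3 bay [-60.6 149.2] z 0.0065 yawbay 89.6 gap 0.00010762678554694798
F bay 0.7 1.82 0.8
n 26 angle med 0.028329467912160775 rmax 0.11742716806061401
```

>>> send_rows:
  series: [-0.05, 0, 0, 0, 0, 0, 0, -0.1, 0, 0, 0, 0, 0, 0, -0.15, 0, 0, 0, 0, 0, 0, -0.15, 0, 0, 0, 0, 0, 0, -0.15, 0, 0, 0, 0, 0, 0]

```text
clock: 31.77
tcp_pos: [0.6283, 0.0233, 0.0066]
orientation: [-0.001, 0.737, 0.676, 0.001]
wrist_force: [1.1, 6.7, -0.5]
finger_gap: 0.0001
```

```bash
python3 gate.py
```

```text
t 31.77 bay [-60.6 149.1] z 0.0066 yawbay 89.7 gap 0.0001136945852133844
F bay 0.53 6.76 -0.52
n 26 angle med 0.01710156036400206 rmax 0.11742716806061401
```

The gate is against its stop: 6.8 N with no further motion. Backing off along +y, then up and clear.

>>> send_rows:
  series: [0.3, 0, 0, 0, 0, 0, 0, 1, 0, 0, 0, 0, 0, 0, 2.5, 0, 0, 0, 0, 0, 0, 4, 0, -1, 0, 0, 0, 0, 4, 0, -5, 0, 0, 0, 0, 4, 0, -9, 0, 0, 0, 0, 5, -4, -13, 0, 0, 0, 0, 6, -8, -17, 0, 0, 0, 0, 7, -11, -20, 0, 0, 0, 0, 8, -14, -22, 0, 0, 0, 0]

```text
clock: 32.65
tcp_pos: [0.5158, 0.1062, 0.2116]
orientation: [0.001, 0.737, 0.676, 0.001]
wrist_force: [-0.5, 0.8, 1.6]
finger_gap: -0.0002
```

>>> send_rows:
  series: [2, -3, 0, 0, 0, 0, 0, 5, -5, 0, 0, 0, 0, 0, 8, -6, 0, 0, 0, 0, 0, 11, -6, 0, 0, 0, 0, 0, 11, -6, 0, 0, 0, 0, 0, 11, -6, 0, 0, 0, 0, 0, 11, -6, 0, 0, 0, 0, 0]

```text
clock: 33.23
tcp_pos: [0.466, 0.2203, 0.2093]
orientation: [0.0, 0.737, 0.676, -0.0]
wrist_force: [0.4, 0.0, -0.2]
finger_gap: -0.0001
```

```bash
python3 tin.py; python3 gate.py
python3 - <<'E'
from h import *
im=read_camera("top")
for l,z in(("green_tin",.09),("scanner",.02),("tape_roll",.048),("stapler",.045)):
    r=silhouettes("top",l)
    if r: x=r[0]["box"];w=ray("top",(x[0]+x[2]/2,x[1]+x[3]/2),z);print(l,w.round(3))
im=np.vstack([cv2.resize(im[90:270],(800,281)),cv2.resize(read_camera("scene")[165:265,160:420],(800,308))])
cv2.imwrite("pics/f.png",im)
E
```

```text
t 33.23 bay [-238.2  332.4] z 0.2093 yawbay 89.7 gap -0.0001371055110125555
F bay 0.37 0.05 -0.2
0.96 [261.0, 123.8, 35.8, 36.5] lid 941 [-48.7  52.2]
t 33.33 bay [-237.8  331.4] z 0.209 yawbay 89.6 gap -0.00033858938656862643
F bay 0.17 0.78 0.22
n 73 angle med 0.012104679072790784 rmax 0.11742716806061401
scanner [ 0.578 -0.438  0.02 ]
tape_roll [ 0.348 -0.384  0.048]
```

View pics/f.png

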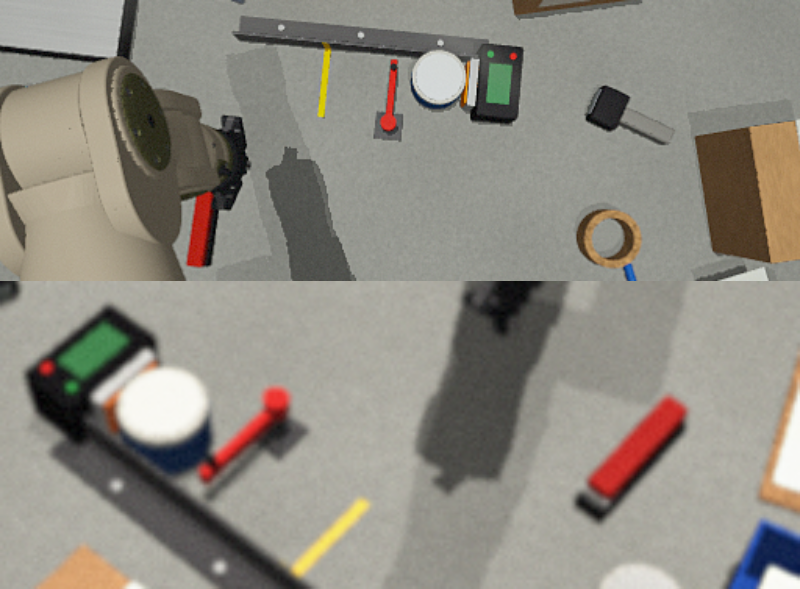

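Final picture: the tin at (438,78) is against pad and fence, the gate at (390,95) lies across the lane, and the visible bystanders haven't moved. Handing in.

```bash
python3 -c "
from workcell import *
print(hand_in())"
```

```text
the job is handed in; nothing more can be done
None
```

The tin is checked in and the gate is shut behind it; I handed the job in at about 33 s.

- **To the fence:** I slid the tin to the fence at bay y ≈ 338 mm, well before the yellow mark. The wrist read about 6.5 N there.
- **Along the fence:** I pushed it with a face slanted towards the fence to keep it touching. The sideways force stayed at about 2–3 N all the way.
- **On the pad:** I held a steady push of about 12.8 N for about 2 s. The drag I measured was about 2.5 N, so the pad felt roughly 10 N. Wrist readings along the fence and pad directions never passed 14 N.
- **Gate:** I swung it until it met its stop, where it took 6.8 N with no further movement.

**Final checks:**
- The tin stands at bay (-49, 52) mm, against fence and pad.
- The gate measures about 0.01 rad.
- The gripper is clear.
- The scanner and tape roll are within 4 mm of where they were first measured.

**Failed or disagreed:**
- **First gate sweep missed:** it passed over the bar. In the pictures the fingertips looked about 27 mm higher than the reported TCP, so I repeated the sweep lower, and that worked.
- **Two bystanders not re-measured:** the network missed the stapler and green tin at the end, because the arm covered them in the top view. The stapler looks undisturbed in the scene picture, where only the green tin's lid shows; the arm did not go near either at bench height.
- **No booking signal:** nothing visible on the reader confirmed the booking, so that rests on the force readings alone.

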